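Put the float away in the blocked drawer

ROBOT

A 7-joint arm with a two-finger parallel gripper is mounted at the origin on the work surface. World frame = base frame: x ahead of the robot, y to its left, z up, the work surface at z = 0. Lengths are in mm, angles in degrees, forces in N, time in s.
With the tool pointing down it reaches from about 425 to 950 mm from the base axis. Payload 4.7 kg.
Tool frame: the origin (TCP) lies at the very end of the fingers, on their centre line; the grasp point (between the pads) lies 19 mm behind it (arm.hold_point_z is the distance from the TCP to the grasp point, in mm); x points along the fingers, y is the direction in which the jaws open and shut, and the axes are right-handed (so a half turn about x gives the same grasp; the last joint's range is limited). The gripper opens to 85 mm and grips with 20 to 120 N. Pads are 22 mm wide; open, the fingers measure 114 mm over their backs; the gripper's body (76 mm by 85 mm) begins 54 mm behind the grasp point. The pads swing forward as they close: fully open they stand 13 mm farther back than shut.
Start: joints at [-78.604, 26.849, -2.785, 87.806, 1.381, 65.374, -4.715], TCP at [152.395, 657.59, 231.335] pointing down, gripper open.
Joint ranges: [-148.3, 148.3], [-19.14, 114.17], [-79.39, 73.82], [5.75, 140.21], [-59.74, 239.74], [12.07, 113.84], [-152.46, 152.46]. Speed limits (degrees/s): [147.25, 147.25, 180, 180, 180, 180, 180].

INTERFACE

Orientations are given as a 3x3 rotation matrix whose columns are the frame's x, y, z axes.
In Python, from bench import arm gives the robot as it stands.
- The arm moves only by the tool apply_moves, never from a script. Its argument "plan" is text: rows parted by semicolons, each of 5 numbers parted by spaces: the gripper command: -1 is shut, 1 is fully open, values between are in proportion, then the shift along the tool's x, y, z in mm, then the turn about the tool's x in rad. In form: jaw tx ty tz spin; .... A call has 1 to 12 rows; each row is the pose to reach, as a shift and turn from the pose commanded when the call began, along the tool's axes at that moment; what a row does not reach only later rows make up. A row lasts 1/8 s, in which the tool goes at most 62.5 mm and 10.7 degrees, less where a joint would pass 70% of its speed; a pose out of reach is approached as far as the arm can. A call with a gripper value outside its range is refused whole. The fingers move at their own pace and stop on an object; "grip_force" is the grip in N (left out, the last holds). Time passes only in rows, so rows that repeat a pose let the fingers close. It gives the time, the measured TCP pose, the force and the opening at its end, in the units of the state.
- arm.get_obs(): the state, without advancing time (a new reading comes with each control period).
- arm.grab_frame(name): name is "side" or "top"; returns the picture (480x640x3 uint8, blue, green, red); there is no depth.
- arm.get_calibration(name): a dict with "fovy" (degrees; the focal length in pixels is half the picture's height over the tangent of half this angle, whatever the lens; pixels are square), "cx", "cy" (the principal point, pixels), "dist_coeffs" ([k1, k2, p1, p2, k3] as OpenCV has them; the pictures are not rectified), "origin" and "orientation" of the camera in the world. Camera axes: x right, y up, looking along -z (the intrinsics and any distortion apply to the point x, -y, -z); pixel columns grow to the right and rows downward; lengths in mm; the calibration is good to about 2 mm. A picture is of the moment at which its call begins. get_calibration takes no time and is no camera call.
- arm.sign_off(): hands the job in, once; it reports no verdict.
The state is a dict: "t": time; "joints": joint angles; "joint_vel": joint speeds; "tau": joint torques, N m; "tcp_pos": TCP position; "eef_rot": TCP orientation; "force": force on the tool from outside, world axes, zero at the start; "torque": the same for the moment, N m; "width": opening from 0.0 (shut) to 1.0 (fully open).
Only numpy, scipy, OpenCV 4.12 (cv2) and the standard library are available. Lean on these libraries where they do the work, as an engineer would, in place of code of your own. Each camera call takes 0.05 s, during which the arm holds its last target. There are 200 camera calls.

TASK

Put the small wooden float away in the drawer that has the bar handle. First move the small pigment jar that blocks this drawer and stand it upright in the middle of the cork mat; then pull the drawer all the way out to its stop, and lower the float into it, without dropping it, so that it lies flat on the drawer floor with its handle up. Leave the drawer out, keep the knob drawer shut and leave everything else where it is.

Things in the scene. Friction and masses are not known exactly. Their poses are not given: they have to be found in the camera images.
- bar_unit_drawer0_handle (a point): Middle of the bar handle of the drawer to open; moves with it. Round bar 11 mm thick, 100 mm long along y, 35 mm in front of the drawer's face (29 mm free behind it), 72 mm above the table, 38 mm below the top of the plywood box (200 mm wide, 110 mm high, fixed) that holds the drawer. Stubs join it to the face 42 mm either side of the middle. -x is the direction of pull.
- bar_unit_drawer0 (a joint): Opening of the bar-handled drawer in m: 0 shut, about 0.182 at its stop. It slides along -x of the handle point's axes.
- drawer_floor (a point): Point on the bar-handled drawer's floor (upper side, 22 mm above the table), on its centre line, 70 mm behind the front panel's inner face; moves with it, x points away from the handle. Inside, the drawer spans x = -70 to 145 mm, y = -79 to 79 mm; walls 66 mm and front 76 mm high above the floor. At the stop, x = -70 to 105 mm is outside the box, open above.
- knob_unit_drawer0_handle (a point): Round knob, 28 mm diameter, of the other drawer, in a second box of the same size and wood beside the first.
- knob_unit_drawer0 (a joint): Opening of the knob drawer in m, 0 shut; must stay shut.
- jar: Small closed pigment jar, 60 mm diameter, 80 mm high including its lid, about 250 g; stands in front of the bar-handled drawer, in its way. Origin: centre of the underside, z up.
- mat: Square cork mat, 130 x 130 x 6 mm, fixed on the table. Origin: centre of the underside.
- float: Small wooden hand float: flat sole 110 mm (x) x 75 mm (y) x 12 mm, with a dark wood handle bar on top, 80 mm long (x), 24 mm wide (y), from 28 to 52 mm above the underside. About 220 g. Origin: centre of the underside, z up.
- big_jar_a: Bystander: large closed jar, 76 mm diameter, 110 mm high. Origin: centre of the underside.
- big_jar_b: Bystander: another such large jar.
- brush: Bystander: flat brush lying on the table, 190 mm long.
- tape: Bystander: roll of tape lying flat, 100 mm diameter, 25 mm high.
- sanding_block: Bystander: cork sanding block, 100 x 60 x 32 mm.
- tin: Bystander: tin, 84 mm diameter, 60 mm high, standing in front of the knob drawer.

How it is judged:
By the outcome, as a careful person would: the job done as asked, in the order asked, and still so for the second after the job is handed in, with the robot touching nothing.
It also fails if it takes over 72 s, if anything falls off the work surface, if the arm or the gripper's body presses on something with over 40 N, if the wrist force passes 120 N, or if a joint passes its speed limit or range.

## Working session

There is one attempt and no reset: what is moved stays moved. The work goes in short steps, Python scripts to look and compute and a tool call to move; the robot and the scene stay as the last step left them, time stands still between calls to the robot, and variables do not carry over. Pictures are saved under pics/ and viewed, about 8 in all and at most 12, crops included, and the job is handed in when it is done.

Besides the shell and the picture viewer there is one more tool, called after ">>>" by a JSON object that holds its "fn" and its "kwargs", one argument or row to a line. apply_moves: Moves the arm, as the interface text tells. Its arguments: {"type":"object","properties":{"plan":{"type":"string"},"grip_force":{"type":"number"}},"required":["plan"]}

```bash
mkdir -p pics; python3 - <<'E'
from bench import arm
import cv2
for n in("side","top"):
    cv2.imwrite(f"pics/{n}0.png",arm.grab_frame(n)); print(n,arm.get_calibration(n))
o=arm.get_obs();print(o['t'],o['tcp_pos'],o['eef_rot'],o['width'],arm.hold_point_z)
E
```

```text
side {'fovy': 50.19872939432176, 'cx': 310.8489283792575, 'cy': 241.7289905454188, 'dist_coeffs': array([-0.08043121,  0.        ,  0.        ,  0.        ,  0.        ]), 'origin': array([ 387.99791158, -846.18741905, 1062.09064599]), 'orientation': array([[ 0.97674417,  0.16729081, -0.13410669],
       [-0.2142118 ,  0.7346452 , -0.64374664],
       [-0.00917206,  0.65750302,  0.75339608]])}
top {'fovy': 52.363141462165174, 'cx': 321.27934185994656, 'cy': 233.15344969129896, 'dist_coeffs': array([-0.05548019,  0.        ,  0.        ,  0.        ,  0.        ]), 'origin': array([ 429.56886592,   11.06965629, 1035.71635034]), 'orientation': array([[-0.02055346,  0.99019543, -0.13816864],
       [-0.99977496, -0.01963001,  0.00804296],
       [ 0.00525185,  0.13830286,  0.99037606]])}
0.1 [152.30294117 657.07722772 230.35850891] [[-3.21788733e-04  2.25778237e-01  9.74178672e-01]
 [-1.71272820e-03  9.74177169e-01 -2.25778454e-01]
 [-9.99998482e-01 -1.74115625e-03  7.32175167e-05]] 0.9997141716308147 18.700000000000003
```

View pics/side0.png

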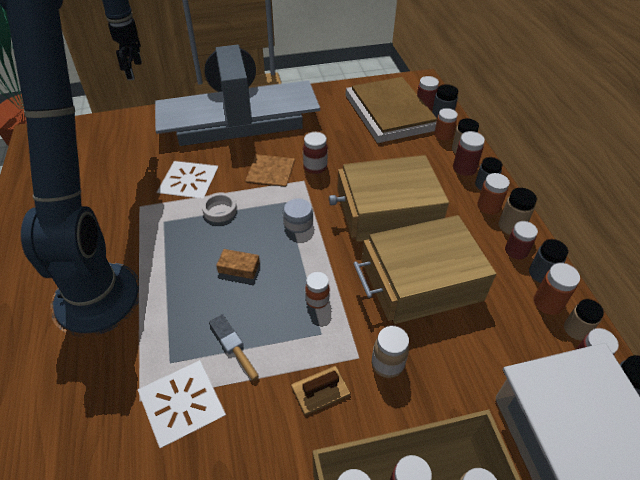

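View pics/top0.png

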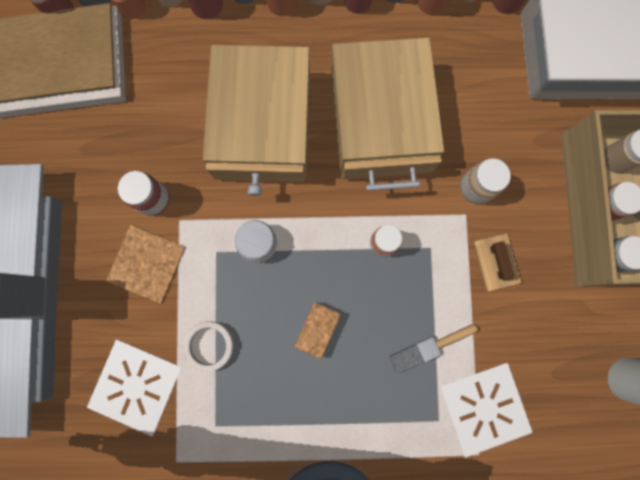

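```bash
cat > h.py <<'E'
from bench import arm
import numpy as np, cv2
def K(c):
    f=240/np.tan(np.radians(c['fovy']/2)); return np.array([[f,0,c['cx']],[0,f,c['cy']],[0,0,1]])
def px2w(n,pts,z):
    c=arm.get_calibration(n)
    u=cv2.undistortPoints(np.array(pts,float).reshape(-1,1,2),K(c),c['dist_coeffs'])[:,0]
    d=np.c_[u[:,0],-u[:,1],-np.ones(len(u))]@np.array(c['orientation']).T
    o=np.array(c['origin']); return o+d*((z-o[2])/d[:,2])[:,None]
def w2px(n,P):
    c=arm.get_calibration(n); R=np.array(c['orientation'])
    p=(np.array(P,float).reshape(-1,3)-c['origin'])@R*[1,-1,-1]
    return cv2.projectPoints(p,np.zeros(3),np.zeros(3),K(c),c['dist_coeffs'])[0][:,0]
def crop(n,x0,y0,x1,y1,s,name,img=None):
    im=arm.grab_frame(n) if img is None else img
    cv2.imwrite('pics/'+name,cv2.resize(im[y0:y1,x0:x1],None,fx=s,fy=s,interpolation=cv2.INTER_CUBIC))
E
python3 - <<'E'
from h import *
np.set_printoptions(suppress=True,precision=0)
for k,n,p,z in [("jar lid t",'top',[(388,238)],80),("jar lid s",'side',[(318,281)],80),
 ("mat t",'top',[(132,227),(183,255),(160,302),(109,270)],6),("mat s",'side',[(257,155),(294,157),(286,186),(247,180)],6),
 ("handle t",'top',[(368,186),(419,182)],72),("handle s",'side',[(357,264),(372,295)],72),
 ("box t",'top',[(332,42),(429,39),(441,152),(341,162)],110),
 ("float sole t",'top',[(477,239),(509,235),(521,283),(487,290)],12),
 ("float hand t",'top',[(497,243),(515,279)],52),
 ("knob",'top',[(254,189)],72),("bigjar",'top',[(492,174),(138,188)],110),("tin",'top',[(256,240)],60)]:
    q=px2w(n,p,z); print(k,q[:,:2].tolist().__str__() if 0 else q[:,:2].round().tolist(), q.mean(0))
im=cv2.imread('pics/top0.png')
a=cv2.resize(im[150:310,330:530],None,fx=4,fy=4,interpolation=cv2.INTER_CUBIC); cv2.imwrite('pics/c1.png',a[:600])
E
```

```text
jar lid t [[551.0, -128.0]] [ 551. -128.   80.]
jar lid s [[553.0, -132.0]] [ 553. -132.   80.]
mat t [[595.0, 409.0], [532.0, 297.0], [434.0, 344.0], [503.0, 456.0]] [516. 377.   6.]
mat s [[486.0, 458.0], [601.0, 421.0], [551.0, 292.0], [439.0, 346.0]] [519. 379.   6.]
handle t [[658.0, -93.0], [665.0, -197.0]] [ 662. -145.   72.]
handle s [[660.0, -97.0], [669.0, -195.0]] [ 664. -146.   72.]
box t [[953.0, -26.0], [957.0, -226.0], [716.0, -236.0], [699.0, -38.0]] [ 831. -132.  110.]
float sole t [[553.0, -329.0], [560.0, -399.0], [458.0, -417.0], [445.0, -343.0]] [ 504. -372.   12.]
float hand t [[539.0, -356.0], [465.0, -388.0]] [ 502. -372.   52.]
knob [[657.0, 137.0]] [657. 137.  72.]
bigjar [[670.0, -335.0], [655.0, 360.0]] [662.  12. 110.]
tin [[554.0, 135.0]] [554. 135.  60.]
```

View pics/c1.png

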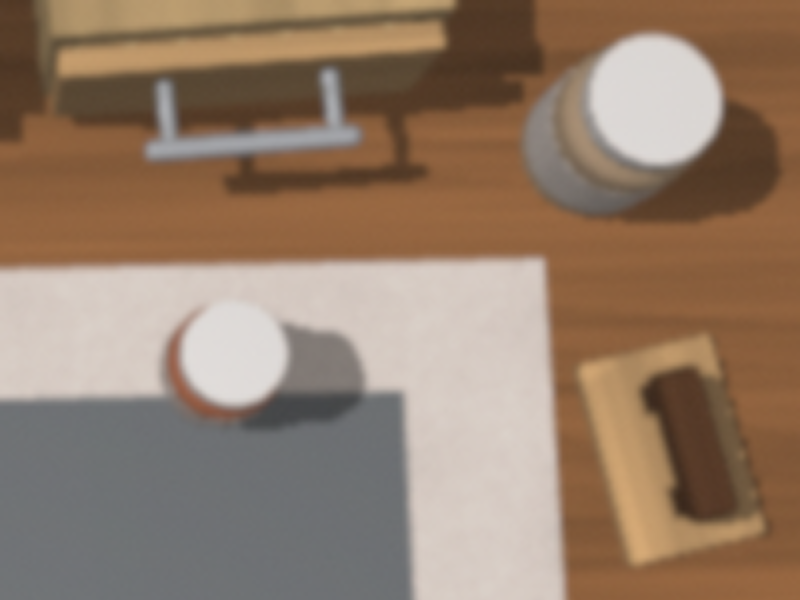

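```bash
python3 - <<'E'
from h import *
for z in (100,150,200,250,300):
    print(z,px2w('top',[(45,277),(45,317)],z)[:,:2].round().tolist(),px2w('side',[(240,47),(250,95),(222,50)],z)[:,:2].round().tolist())
q=lambda p,z:px2w('top',p,z)[:,:2].round(1).tolist()
print('lid',q([(388.5,238.5)],80),'bar',q([(367,187.5),(419.5,184)],75),'sole',q([(475,242),(507.5,233.75),(520.75,281.25),(488.75,291.25)],12),'hcent',q([(503.25,260.75),(498.2,243.5),(509.1,279.4)],52))
R=np.array(arm.get_obs()['eef_rot'])
for t in [(350,450,330),(500,0,250)]: print(t,R.T@(np.array(t)-[152.4,657.6,231.3]))
E
```

```text
100 [[485.0, 542.0], [408.0, 538.0]] [[507.0, 999.0], [500.0, 661.0], [437.0, 993.0]]
150 [[482.0, 513.0], [409.0, 510.0]] [[501.0, 903.0], [494.0, 583.0], [435.0, 898.0]]
200 [[479.0, 485.0], [410.0, 482.0]] [[495.0, 808.0], [488.0, 505.0], [432.0, 802.0]]
250 [[476.0, 457.0], [411.0, 453.0]] [[488.0, 712.0], [483.0, 426.0], [430.0, 707.0]]
300 [[473.0, 428.0], [413.0, 425.0]] [[482.0, 616.0], [477.0, 348.0], [427.0, 611.0]]
lid [[549.6, -129.4]] bar [[654.7, -90.8], [660.1, -197.5]] sole [[546.9, -323.8], [563.2, -395.5], [461.4, -416.8], [442.1, -346.7]] hcent [[502.6, -366.7], [538.2, -358.7], [464.5, -376.2]]
(350, 450, 330) [ -98.4078732  -157.79725277  239.37653918]
(500, 0, 250) [ -17.6855353  -562.17095071  487.09778692]
```

>>> {"fn": "apply_moves", "kwargs": {
  "plan": "1 -99 -60 50 0;1 -99 -60 80 0;1 -99 -206 251 0;1 -99 -206 251 0;1 -99 -206 251 0;1 -99 -206 251 0;1 -69 -517 457 0;1 -69 -517 457 0;1 -69 -517 457 0;1 -69 -517 457 0;1 -69 -517 457 0;1 -69 -517 457 0",
  "grip_force": 40
}}

```text
t: 1.6
tcp_pos: [481.0, 48.8, 300.1]
eef_rot: [[0.0, 0.226, 0.974], [0.0, 0.974, -0.226], [-1.0, 0.0, -0.0]]
force: [0.7, 0.1, 0.2]
width: 1.002
```

>>> {"fn": "apply_moves", "kwargs": {
  "plan": "1 90 -159 109 0;1 90 -159 109 0;1 90 -159 109 0;1 90 -159 109 0;1 140 -159 109 0;1 185 -159 109 0;1 205 -159 109 0;1 225 -159 109 0;1 245 -159 109 0;1 260 -159 109 0;1 275 -159 109 0;1 275 -159 109 0"
}}

```text
t: 3.1
tcp_pos: [550.3, -128.6, 24.2]
eef_rot: [[-0.002, 0.226, 0.974], [0.0, 0.974, -0.226], [-1.0, -0.0, -0.002]]
force: [-0.5, 0.3, 1.0]
width: 1.0
```

>>> {"fn": "apply_moves", "kwargs": {
  "plan": "-1 0 0 0 0;-1 0 0 0 0;-1 0 0 0 0;-1 0 0 0 0;-1 0 0 0 0;-1 0 0 0 0;-1 -20 0 0 0;-1 -60 0 0 0;-1 -110 0 0 0;-1 -110 0 0 0"
}}

```text
t: 4.35
tcp_pos: [553.6, -129.5, 138.8]
eef_rot: [[0.008, 0.226, 0.974], [-0.001, 0.974, -0.226], [-1.0, 0.001, 0.008]]
force: [0.3, 0.0, -2.5]
width: 0.678
```

>>> {"fn": "apply_moves", "kwargs": {
  "plan": "-1 0 40 -12 0;-1 0 90 -27 0;-1 0 145 -44 0;-1 0 200 -60 0;-1 0 255 -77 0;-1 0 310 -93 0;-1 0 365 -110 0;-1 0 415 -125 0;-1 0 455 -137 0;-1 0 487 -147 0;-1 0 487 -147 0;-1 20 487 -147 0"
}}

```text
t: 5.85
tcp_pos: [518.5, 378.3, 114.7]
eef_rot: [[0.001, 0.226, 0.974], [0.0, 0.974, -0.226], [-1.0, 0.0, 0.001]]
force: [-0.1, -0.0, -2.5]
width: 0.681
```

```bash
python3 - <<'E'
from h import *
im=arm.grab_frame('side'); crop('side',180,60,380,210,4,'s1.png',im)
o=arm.get_obs();print(o['t'],o['tcp_pos'],o['force'],o['width'])
c=px2w('top',[(132,227),(183,255),(160,302),(109,270)],6).mean(0);print(c,w2px('side',[c])-[180,60], w2px('side',[[517.5,378,90],[517.5,378,170]])-[180,60])
E
```

```text
5.9 [516.41157294 376.13092775 110.87862945] [-0.93937967 -1.70853147 -3.89485921] 0.6840634624613354
[515.97660342 376.50543193   6.        ] [[ 90.19160145 109.7393747 ]] [[88.72980026 88.12648355]
 [86.82315209 66.29812775]]
```

View pics/s1.png

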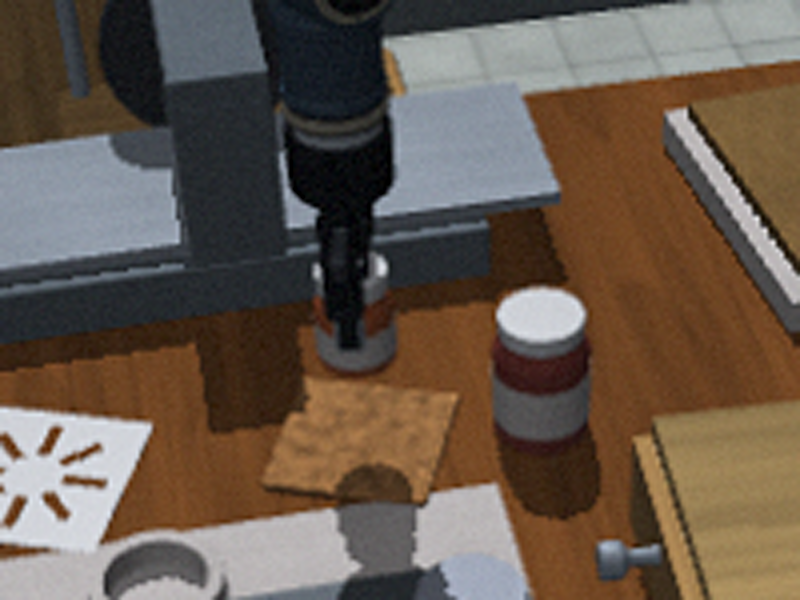

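>>> {"fn": "apply_moves", "kwargs": {
  "plan": "-1 25 0 0 0;-1 50 0 0 0;-1 65 0 0 0;-1 72 0 0 0;-1 77 0 0 0;-1 80 0 0 0;-1 80 0 0 0;-1 80 0 0 0"
}}

```text
t: 6.9
tcp_pos: [518.1, 379.1, 35.8]
eef_rot: [[0.001, 0.226, 0.974], [0.001, 0.974, -0.226], [-1.0, 0.001, 0.0]]
force: [0.5, 0.1, -1.4]
width: 0.68
```

```bash
python3 - <<'E'
from bench import arm
for i in range(3):
    o=arm.get_obs();print(o['t'],o['tcp_pos'],o['force'],o['width'])
    if i<1: arm.grab_frame('top')
E
```

```text
6.9 [518.14359663 379.09275503  35.78485914] [ 0.47083737  0.11314855 -1.36390168] 0.6796842224396332
6.95 [518.0919408  379.07422286  35.75311468] [-0.11874578 -0.90619619 -1.66637973] 0.6804233122565922
6.95 [518.0919408  379.07422286  35.75311468] [-0.11874578 -0.90619619 -1.66637973] 0.6804233122565922
```

>>> {"fn": "apply_moves", "kwargs": {
  "plan": "-1 1.5 0 0 0;-1 3 0 0 0;-1 4 0 0 0;-1 4 0 0 0"
}}

```text
t: 7.45
tcp_pos: [517.8, 379.0, 32.4]
eef_rot: [[-0.0, 0.226, 0.974], [0.0, 0.974, -0.226], [-1.0, 0.0, -0.001]]
force: [-2.4, -0.7, 6.2]
width: 0.684
```

>>> {"fn": "apply_moves", "kwargs": {
  "plan": "0.5 0 0 0 0;0.9 0 0 0 0;1 0 0 0 0;1 0 0 0 0;1 0 0 0 0;1 -15 0 0 0;1 -40 0 0 0;1 -80 0 0 0;1 -140 0 0 0;1 -200 0 0 0;1 -250 0 0 0;1 -250 0 0 0"
}}

```text
t: 8.95
tcp_pos: [520.3, 379.7, 287.8]
eef_rot: [[0.008, 0.226, 0.974], [0.007, 0.974, -0.226], [-1.0, 0.009, 0.006]]
force: [-0.3, -0.1, -0.7]
width: 1.001
```

```bash
python3 - <<'E'
from h import *
o=arm.get_obs();print(o['t'],o['tcp_pos'],o['force'],o['width'],o['joints'])
s=arm.grab_frame('side');t=arm.grab_frame('top')
a=cv2.resize(s[130:230,220:360],None,fx=4,fy=4,interpolation=3);b=cv2.resize(t[140:215,340:440],(560,420),interpolation=3)
m=np.zeros((820//1,560,3),np.uint8);m[:400]=a;m[400:820]=b
cv2.imwrite('pics/m1.png',cv2.resize(m,(410,600)))
bc=cv2.imread('pics/top0.png')[140:215,340:440]
print(px2w('top',[(388,238.5)],6))
E
```

```text
8.95 [520.27139991 379.65902409 287.77929161] [-0.27548464 -0.12738555 -0.69612225] 1.0008321453021565 [-58.2402647   22.23237011  25.49750222  90.00219087 -10.10589749
  69.39808503  45.98187897]
[[ 558.90965586 -139.17734308    6.        ]]
```

View pics/m1.png

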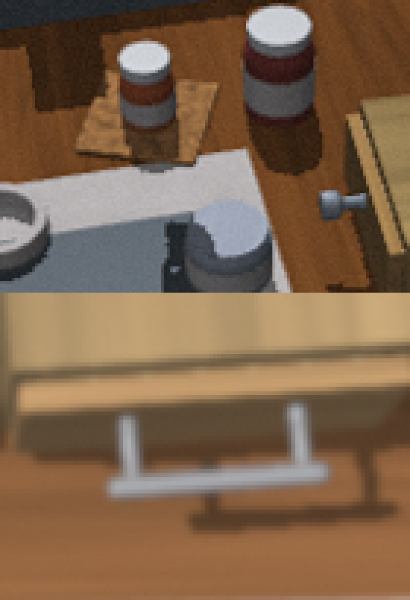

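>>> {"fn": "apply_moves", "kwargs": {
  "plan": "-0.4 20 -50 27 0.15;-0.4 40 -100 54 0.3;-0.4 60 -150 81 0.45;-0.4 81 -205 110 0.6;-0.4 81 -260 140 0.75;-0.4 81 -315 170 0.9;-0.4 81 -370 200 1.05;-0.4 81 -420 226 1.2;-0.4 81 -455 246 1.273;-0.4 81 -477 257.5 1.273;-0.4 81 -477 257.5 1.273;-0.4 81 -477 257.5 1.273"
}}

```text
t: 10.55
tcp_pos: [660.5, -142.3, 199.1]
eef_rot: [[-0.002, 0.997, 0.071], [0.002, 0.071, -0.997], [-1.0, -0.002, -0.002]]
force: [0.5, -0.1, 0.9]
width: 0.3
```

```bash
python3 - <<'E'
from h import *
t=arm.grab_frame('top')
o=arm.get_obs();R=np.array(o['eef_rot']);print(o['t'],o['tcp_pos'],o['width'],o['joints'],R[:,1])
print(px2w('top',[(393.2,185.6)],72), px2w('side',[(357,264),(372,295)],72).mean(0))
cv2.imwrite('pics/t2.png',cv2.resize(t[130:250,330:480],None,fx=4,fy=4,interpolation=3))
E
```

```text
10.6 [ 660.69479411 -141.86684593  199.34513966] 0.2989145351984286 [-20.34353027  34.01345884  44.26747338  91.60340674 -25.56854585
  65.06613817  34.17606041] [ 0.99740478  0.07198133 -0.0015496 ]
[[ 658.3927856  -144.44890007   72.        ]] [ 664.33339396 -145.73880882   72.        ]
```

>>> {"fn": "apply_moves", "kwargs": {
  "plan": "-0.4 40 -1 3 0;-0.4 80 -1 3 0;-0.4 100 -1 3 0;-0.4 110 -1 3 0;-0.4 116 -1 3 0;-0.4 122 -1 3 0;-0.4 128 -1 3 0;-0.4 128 -1 3 0"
}}

```text
t: 11.6
tcp_pos: [660.1, -147.0, 72.0]
eef_rot: [[-0.0, 0.998, 0.07], [0.0, 0.07, -0.998], [-1.0, -0.0, -0.0]]
force: [-0.7, 0.2, 0.4]
width: 0.301
```

```bash
python3 - <<'E'
from h import *
s=arm.grab_frame('side')
o=arm.get_obs();print(o['t'],o['tcp_pos'],o['force'],o['width'])
cv2.imwrite('pics/s3.png',cv2.resize(s[200:320,320:470],None,fx=4,fy=4,interpolation=3))
print((w2px('side',[[660.5,-145,72],[660.5,-145,77]])-[320,200])*4)
E
```

```text
11.65 [ 660.27840819 -147.09684462   72.32766001] [0.58206701 0.3838782  0.32678013] 0.29734745741690655
[[170.83129014 316.67648149]
 [171.39519215 311.66817219]]
```

View pics/s3.png

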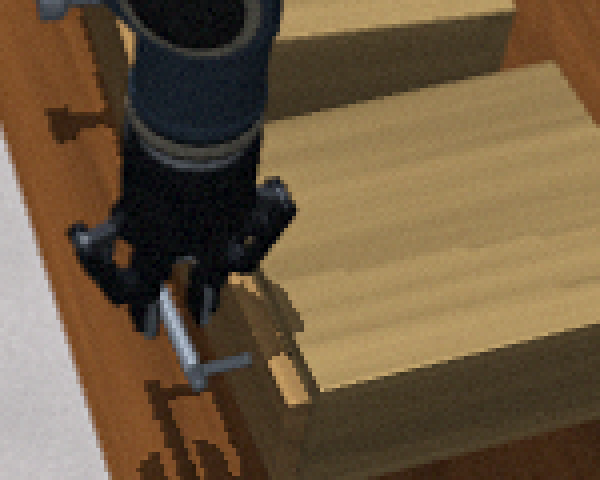

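```bash
python3 - <<'E'
from h import *
for x in (700,710,720): print(x,[(z,((w2px('side',[[x,-145,z]])[0]-[320,200])*4).round().tolist()) for z in (120,130,140,150,160)])
E
```

```text
700 [(120, [241.0, 256.0]), (130, [243.0, 245.0]), (140, [244.0, 234.0]), (150, [246.0, 223.0]), (160, [247.0, 212.0])]
710 [(120, [257.0, 253.0]), (130, [259.0, 242.0]), (140, [261.0, 231.0]), (150, [262.0, 220.0]), (160, [264.0, 209.0])]
720 [(120, [273.0, 250.0]), (130, [275.0, 239.0]), (140, [277.0, 228.0]), (150, [279.0, 217.0]), (160, [281.0, 206.0])]
```

>>> {"fn": "apply_moves", "kwargs": {
  "plan": "-0.4 6 0 0 0;-0.4 11 0 0 0;-0.4 15 0 0 0;-0.4 15 0 0 0;-1 15 0 0 0;-1 15 0 0 0;-1 15 0 0 0;-1 15 0 0 0;-1 15 0 0 0",
  "grip_force": 60
}}

```text
t: 12.78
tcp_pos: [660.4, -147.1, 57.5]
eef_rot: [[0.0, 0.998, 0.07], [0.0, 0.07, -0.998], [-1.0, 0.0, -0.0]]
force: [0.4, -0.6, 0.4]
width: 0.1
```

>>> {"fn": "apply_moves", "kwargs": {
  "plan": "-1 0 -5 0 0;-1 0 -15 0 0;-1 0 -30 0 0;-1 0 -45 0 0;-1 0 -60 0 0;-1 0 -75 0 0;-1 0 -90 0 0;-1 0 -105 0 0;-1 0 -120 0 0;-1 0 -135 0 0;-1 0 -150 0 0;-1 0 -150 0 0"
}}

```text
t: 14.28
tcp_pos: [508.0, -156.2, 57.3]
eef_rot: [[-0.003, 0.998, 0.07], [0.004, 0.07, -0.998], [-1.0, -0.003, -0.004]]
force: [-1.2, 5.3, 6.9]
width: 0.102
```

>>> {"fn": "apply_moves", "kwargs": {
  "plan": "-1 0 -12 0.5 0;-1 0 -22 1 0;-1 0 -28 1 0;-1 0 -32 1 0;-1 0 -34 1 0;-1 0 -34 1 0"
}}

```text
t: 15.02
tcp_pos: [481.2, -157.8, 57.4]
eef_rot: [[0.007, 0.997, 0.073], [0.002, 0.073, -0.997], [-1.0, 0.007, -0.001]]
force: [12.0, 8.5, -5.4]
width: 0.1
```

>>> {"fn": "apply_moves", "kwargs": {
  "plan": "-1 0 -2 -1 0;-1 0 -4 -1 0;-1 0 -4 -1 0;-1 0 -4 -1 0"
}}

```text
t: 15.52
tcp_pos: [481.2, -157.9, 57.5]
eef_rot: [[0.014, 0.997, 0.074], [-0.003, 0.074, -0.997], [-1.0, 0.014, 0.004]]
force: [22.8, 6.0, -17.7]
width: 0.106
```

>>> {"fn": "apply_moves", "kwargs": {
  "plan": "-1 0 3 0 0;-1 0 5 0 0;-0.4 0 5 0 0;-0.4 0 5 0 0;-0.4 0 5 0 0;-0.4 -10 5 0 0;-0.4 -25 5 0 0;-0.4 -50 5 0 0;-0.4 -100 5 0 0;-0.4 -160 5 0 0;-0.4 -200 5 0 0;-0.4 -200 5 0 0"
}}

```text
t: 17.02
tcp_pos: [479.4, -161.0, 261.1]
eef_rot: [[0.008, 0.998, 0.07], [0.0, 0.07, -0.998], [-1.0, 0.008, 0.0]]
force: [0.1, 0.4, -0.6]
width: 0.295
```

```bash
python3 - <<'E'
from h import *
t=arm.grab_frame('top')
o=arm.get_obs();R=np.array(o['eef_rot']);print(o['t'],o['tcp_pos'],o['force'],o['width'],o['joints'],R[:,1],R[:,2])
cv2.imwrite('pics/t4.png',cv2.resize(t[130:310,320:540],None,fx=3.3,fy=3.3,interpolation=3))
E
```

```text
17.075 [ 478.18878539 -160.15098511  259.02960331] [-0.11198709 -0.12120978 -0.69449049] 0.29658325428982363 [-32.25882195  12.298546    54.44141935 110.91252392 -11.44682626
  62.15104345  30.93823528] [0.99753616 0.07004617 0.00389206] [ 7.00490279e-02 -9.97543367e-01 -6.03112472e-04]
```

View pics/t4.png

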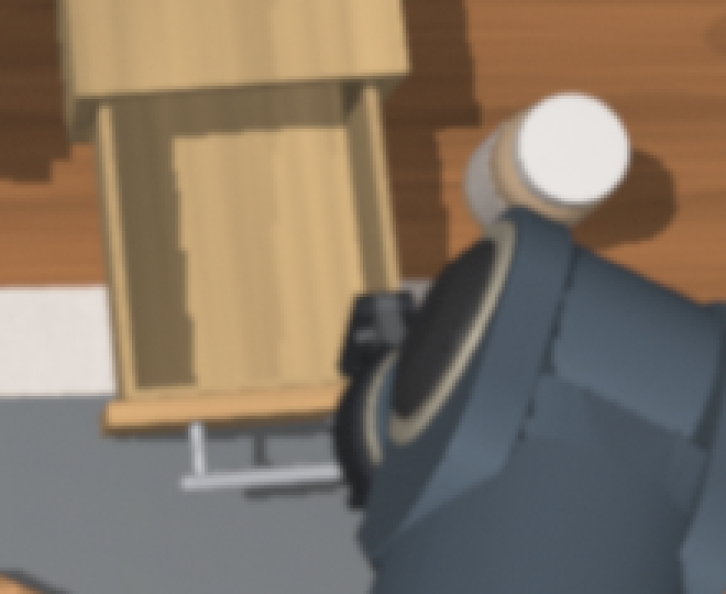

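>>> {"fn": "apply_moves", "kwargs": {
  "plan": "0.4 0 3 40 0.18;0.4 0 6 80 0.36;0.4 0 8 120 0.54;0.4 20 10 160 0.72;0.4 50 10 190 0.9;0.4 80 10 210 1.08;0.4 109 10 210 1.26;0.4 130 10 210 1.422;0.4 140 10 210 1.422;0.4 149 10 210 1.422;0.4 149 10 210 1.422"
}}

```text
t: 18.45
tcp_pos: [502.2, -368.4, 108.1]
eef_rot: [[-0.0, 0.218, -0.976], [0.001, -0.976, -0.218], [-1.0, -0.001, -0.0]]
force: [0.4, -0.4, 0.6]
width: 0.701
```

```bash
python3 - <<'E'
from h import *
s=arm.grab_frame('side')
o=arm.get_obs();R=np.array(o['eef_rot']);print(o['t'],o['tcp_pos'],o['force'],o['width'],o['joints'],R)
cv2.imwrite('pics/s5.png',cv2.resize(s[300:430,240:400],None,fx=4,fy=4,interpolation=3))
print((w2px('side',[[503,-369.5,52],[503,-369.5,0]])-[240,300])*4, R.T@(np.array([503,-369.5,24])-o['tcp_pos']))
E
```

```text
18.5 [ 502.45011041 -368.73581613  108.66750657] [ 1.22864121  0.32872838 -0.17974353] 0.7016616189148456 [ -7.3663256   43.57519987  61.14035211 104.2607141  -44.27335924
  59.93250092  -6.02062351] [[ 6.88365677e-04  2.17972264e-01 -9.75954721e-01]
 [ 1.02941092e-04 -9.75954963e-01 -2.17972245e-01]
 [-9.99999758e-01  4.95787674e-05 -6.94252201e-04]]
[[320.02935092 321.12242254]
 [319.58167685 363.26007214]] [84.66778593  0.86147201 -0.31131587]
```

View pics/s5.png

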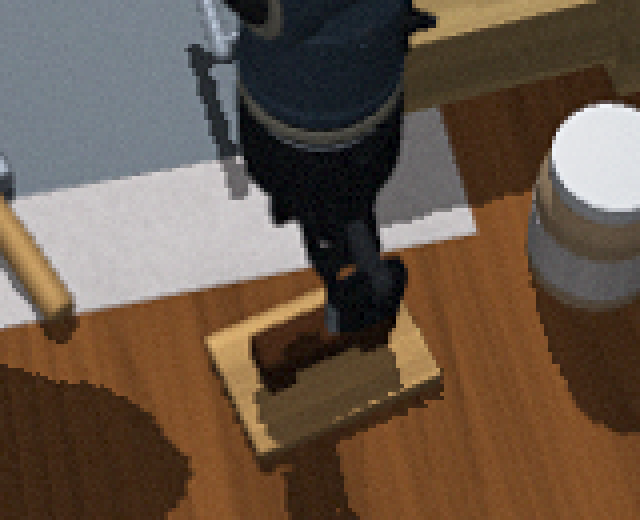

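>>> {"fn": "apply_moves", "kwargs": {
  "plan": "0.4 35 1 0 0;0.4 55 1 0 0;0.4 70 1 0 0;0.4 80 1 0 0;0.4 84 1 0 0;0.4 84 1 0 0;-1 84 1 0 0;-1 84 1 0 0;-1 84 1 0 0;-1 84 1 0 0;-1 84 1 0 0;-1 84 1 0 0",
  "grip_force": 50
}}

```text
t: 20.0
tcp_pos: [502.9, -370.0, 24.9]
eef_rot: [[0.001, 0.217, -0.976], [-0.001, -0.976, -0.217], [-1.0, 0.001, -0.001]]
force: [-0.7, 0.8, 6.3]
width: 0.269
```

>>> {"fn": "apply_moves", "kwargs": {
  "plan": "-1 -5 0 0 0;-1 -15 0 0 0;-1 -40 0 0 0;-1 -80 0 0 0;-1 -120 0 0 0;-1 -150 0 0 0;-1 -150 0 0 0"
}}

```text
t: 20.88
tcp_pos: [503.3, -371.1, 178.0]
eef_rot: [[0.005, 0.217, -0.976], [-0.003, -0.976, -0.217], [-1.0, 0.004, -0.004]]
force: [-0.1, 1.0, -2.2]
width: 0.271
```

```bash
python3 - <<'E'
from h import *
s=arm.grab_frame('side')
o=arm.get_obs();R=np.array(o['eef_rot']);print(o['t'],o['tcp_pos'],o['force'],o['torque'],o['width'],o['joints'],R)
crop('side',240,200,400,330,4,'s6.png',s)
# drawer geometry from the top picture (crop t4 coords): side walls/front
p=np.array([(105,405),(355,388)])/3.3+[320,130]
print('front outer? top edge',px2w('top',p,98))
p=np.array([(122,392),(350,380),(115,105),(382,90)])/3.3+[320,130]
print('walls',px2w('top',p,88))
E
```

```text
20.925 [ 502.75195939 -369.94394987  175.85715445] [-0.11067411  0.10190092 -2.46643574] [ 0.02365273  0.00217327 -0.06054208] 0.27107143127176636 [ -9.75760312  39.73723015  65.42506735 101.11232152 -39.69267242
  65.75806752  -9.23614584] [[ 2.32670210e-03  2.16961960e-01 -9.76177286e-01]
 [-8.47741646e-04 -9.76179150e-01 -2.16964395e-01]
 [-9.99996934e-01  1.33235765e-03 -2.08735039e-03]]
front outer? top edge [[ 521.08487212  -54.69349196   98.        ]
 [ 528.07331464 -202.04972139   98.        ]]
walls [[ 529.57960353  -65.68588883   88.        ]
 [ 533.96245132 -201.57242537   88.        ]
 [ 704.8296972   -66.88564051   88.        ]
 [ 711.60465309 -230.49414359   88.        ]]
```

View pics/s6.png

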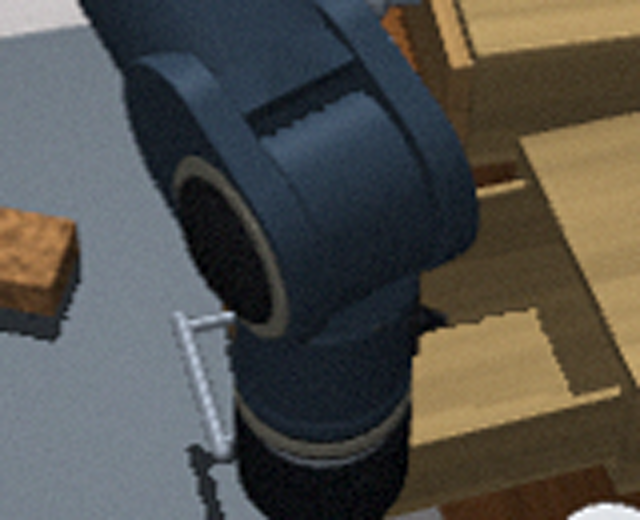

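>>> {"fn": "apply_moves", "kwargs": {
  "plan": "-1 0 -20 -16 0.03;-1 0 -55 -44 0.06;-1 0 -90 -72 0.09;-1 0 -125 -100 0.12;-1 0 -155 -124 0.154;-1 0 -180 -144 0.154;-1 0 -193 -155 0.154;-1 0 -193 -155 0.154;-1 0 -193 -155 0.154"
}}

```text
t: 22.05
tcp_pos: [610.9, -149.4, 174.3]
eef_rot: [[-0.001, 0.062, -0.998], [-0.001, -0.998, -0.062], [-1.0, 0.001, 0.001]]
force: [0.3, -0.3, -1.8]
width: 0.273
```

```bash
python3 - <<'E'
from h import *
t=arm.grab_frame('top');s=arm.grab_frame('side')
o=arm.get_obs();R=np.array(o['eef_rot']);print(o['t'],o['tcp_pos'],o['force'],o['width'],o['joints'],R)
a=cv2.resize(t[100:250,320:470],(400,400),interpolation=3);b=cv2.resize(s[180:330,340:490],(400,400),interpolation=3)
cv2.imwrite('pics/m7.png',np.hstack([a,b]))
E
```

```text
22.15 [ 611.00841082 -149.40947483  174.47088605] [-0.70391217 -0.28057397 -1.55111213] 0.27352733748423463 [-33.30951728  42.70416212  68.93478861 100.4696562  -42.99798837
  68.07120648 -38.2428015 ] [[-5.75653371e-05  6.16325379e-02 -9.98098906e-01]
 [-3.49583319e-04 -9.98098848e-01 -6.16325142e-02]
 [-9.99999937e-01  3.45370831e-04  7.90016038e-05]]
```

View pics/m7.png

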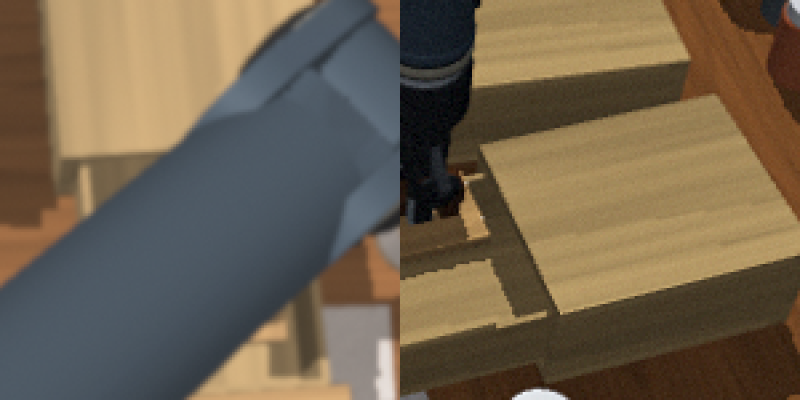

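>>> {"fn": "apply_moves", "kwargs": {
  "plan": "-1 20 -1 0 0;-1 45 -1 0 0;-1 70 -1 0 0;-1 90 -1 0 0;-1 105 -1 0 0;-1 115 -1 0 0;-1 120 -1 0 0;-1 120 -1 0 0"
}}

```text
t: 23.15
tcp_pos: [612.1, -146.6, 54.4]
eef_rot: [[0.0, 0.065, -0.998], [-0.0, -0.998, -0.065], [-1.0, 0.0, -0.0]]
force: [-0.4, -0.4, -1.8]
width: 0.27
```

>>> {"fn": "apply_moves", "kwargs": {
  "plan": "-1 2 0 0 0;-1 4 0 0 0;-1 5 0 0 0;-1 6 0 0 0;-1 6 0 0 0;-1 6 0 0 0"
}}

```text
t: 23.9
tcp_pos: [611.9, -146.6, 48.3]
eef_rot: [[0.0, 0.065, -0.998], [0.0, -0.998, -0.065], [-1.0, -0.0, -0.0]]
force: [-0.4, -0.3, -0.9]
width: 0.275
```

```bash
python3 - <<'E'
from h import *
s=arm.grab_frame('side')
o=arm.get_obs();print(o['tcp_pos'],o['force'],o['joints'])
crop('side',340,190,480,310,5,'s8.png',s)
E
```

```text
[ 611.93562703 -146.55389574   48.28769022] [-0.97148315  0.25170003 -1.88183152] [-29.01939233  49.93846708  60.29830465 105.37408979 -51.97071493
  57.57119788 -32.42135665]
```

View pics/s8.png

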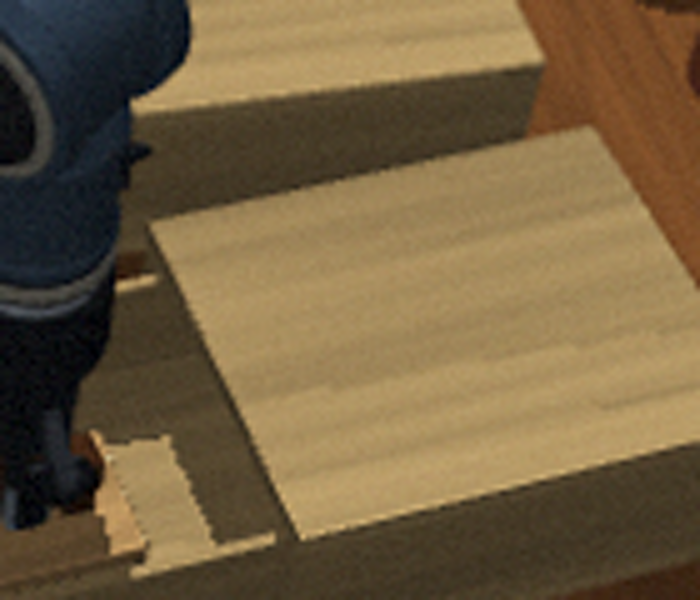

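Nearly touching; lower in small steps until contact shows.

>>> {"fn": "apply_moves", "kwargs": {
  "plan": "-1 0.7 0 0 0;-1 1.4 0 0 0;-1 2 0 0 0;-1 2 0 0 0"
}}

```text
t: 24.45
tcp_pos: [612.2, -146.5, 46.8]
eef_rot: [[0.001, 0.065, -0.998], [0.0, -0.998, -0.065], [-1.0, -0.0, -0.001]]
force: [-1.6, 1.9, 4.6]
width: 0.276
```

>>> {"fn": "apply_moves", "kwargs": {
  "plan": "-0.2 0 0 0 0;0.1 0 0 0 0;0.4 0 0 0 0;0.4 0 0 0 0;0.4 0 0 0 0;0.4 -10 0 0 0;0.4 -30 0 0 0;0.4 -60 0 0 0;0.4 -110 0 0 0;0.4 -160 0 0 0;0.4 -200 0 0 0;0.4 -200 0 0 0"
}}

```text
t: 25.95
tcp_pos: [613.2, -148.4, 251.5]
eef_rot: [[0.008, 0.064, -0.998], [-0.001, -0.998, -0.064], [-1.0, 0.002, -0.008]]
force: [-1.1, -0.3, -0.2]
width: 0.697
```

>>> {"fn": "apply_moves", "kwargs": {
  "plan": "0.4 -30 -40 0 0;0.4 -30 -90 0 0;0.4 -30 -140 0 0;0.4 -30 -190 0 0;0.4 -30 -240 0 0;0.4 -30 -270 0 0;0.4 -30 -270 0 0;0.4 -30 -270 0 0"
}}

```text
t: 26.95
tcp_pos: [594.1, 121.4, 276.4]
eef_rot: [[-0.0, 0.063, -0.998], [-0.001, -0.998, -0.063], [-1.0, 0.001, 0.0]]
force: [0.2, 0.0, -0.6]
width: 0.701
```

```bash
python3 - <<'E'
from h import *
t=arm.grab_frame('top');s=arm.grab_frame('side')
o=arm.get_obs();print(o['t'],o['tcp_pos'],o['force'],o['width'],o['joints'])
m=np.hstack([cv2.resize(t[20:320,90:540],(450,300)),cv2.resize(s[120:420,170:520],(350,300))])
cv2.imwrite('pics/f1.png',m)
cv2.imwrite('pics/f2.png',np.hstack([cv2.resize(t[130:260,330:450],(370,400),interpolation=3),cv2.resize(s[200:330,310:440],(400,400),interpolation=3)]))
E
```

```text
27.05 [594.31249322 120.79200501 276.56540038] [ 0.24231973 -0.64340948 -0.3625751 ] 0.7036576440810255 [-62.46545443  33.15636654  71.63593168  96.94279072 -32.64032686
  74.19051727 -70.66944359]
```

View pics/f1.png

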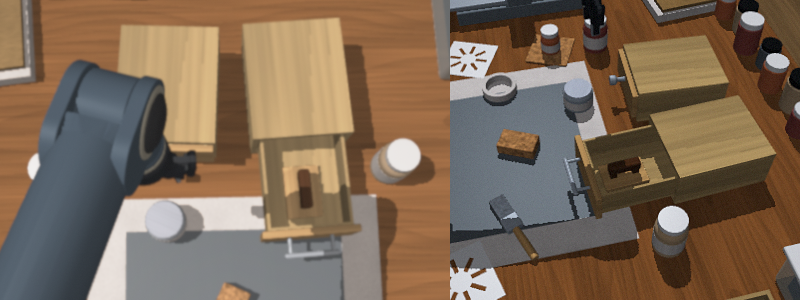

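```bash
python3 - <<'E'
from h import *
print(px2w('top',[(403,267)],72),w2px('top',[[480,-157,72]]))
print(arm.sign_off())
E
```

```text
[[ 493.17130347 -157.11525166   72.        ]] [[403.22300146 273.66066004]]
the job is handed in; nothing more can be done
None
```

The float is lying in the bar-handled drawer, flat and with its handle up, and I handed the job in at about 27 s. The reply gave no verdict.

- **Jar:** it stands upright on the cork mat, within about 3 mm of the middle in the side picture.
- **Drawer:** I pulled it until the gripper stopped moving while the force on it kept rising to about 23 N, after roughly 180 mm of travel. I then let go, and it is still out.
- **Float:** I lowered it until the wrist felt about 5 N of contact, then released it. The last pictures from both cameras show it inside the drawer, clear of the walls.
- **Everything else:** the knob drawer looks shut, and the tin, tape, block, brush and visible jars look where they were. The arm is clear, with no contact force beyond noise.

**Last checks:**
- **Disagreement:** a rough last reading of the bar handle in the top picture gave x ≈ 493 mm, where about 480 mm was expected. I think I picked the point on the small picture badly, because nothing touched the drawer after the float was released. I handed in without measuring it again.
- **Not seen:** the arm hid big_jar_a in the top picture and partly covered it in the side one. It was in place in the picture taken after I set the jar down.

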